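# Castle nut to the next slot

## Robot

A 6-joint arm with a two-finger parallel gripper is mounted at the origin on a cart in front of the work surface, level with it; the furniture and walls round the work are solid. World frame = base frame: x ahead of the robot, y to its left, z up, the work surface at z = 0. Lengths are in m, angles in degrees, forces in N, time in s.
With the tool pointing down it reaches from about 0.3 to 0.75 m from the base axis. Payload 8.5 kg.
Tool frame: the origin (TCP) lies midway between the tips of the shut fingers; the grasp point (between the pads) lies 19 mm behind it (env.hold_point_z is the distance from the TCP to the grasp point, in m); z points along the fingers, y is the line along which they close (so a half turn about z gives the same grasp; the last joint's range is limited). The gripper opens to 85 mm and grips with 20 to 120 N. Pads are 22 mm wide; open, the fingers measure 114 mm over their backs; the gripper's body (76 mm by 85 mm) begins 54 mm behind the grasp point. The pads swing forward as they close: fully open they stand 13 mm farther back than shut.
Start: joints at [-78.627, 21.807, 74.336, -0, 83.858, -12.336], TCP at [0.221, -0.504, 0.231] pointing down, gripper open.
Joint ranges: [-178.18, 178.18], [-50.72, 133.34], [12.68, 142.11], [-81.47, 261.47], [9.98, 163.14], [-165.26, 165.26]. Speed limits (degrees/s): [136.94, 136.94, 180, 180, 180, 180].

## Interface

Orientations are given as a 3x3 rotation matrix whose columns are the frame's x, y, z axes.
In Python, from rig import observe, get_image, camera_info, env gives the robot as it stands.
- The arm moves only by the tool drive_tool, never from a script. Its arguments are lists of equal length, an entry for each row: "offset": the shift along the tool's x, y, z in units of 40 mm (1.0 is 40 mm), a list of three; "turn": the turn, a rotation vector about the tool's x, y, z in units of 6 degrees (1.0 is 6 degrees), a list of three; "hand": the opening, from 0 (shut) to 1 (fully open). A call has exactly 10 rows; each row shifts and turns the commanded pose from where the row before left it, along the tool's axes as they then stand; what a row does not reach is not made up. A row lasts 1/8 s, in which the tool goes at most 62.5 mm and 10.7 degrees, less where a joint would pass 70% of its speed; a pose out of reach is approached as far as the arm can. A call is refused whole if a number of a shift passes 1 or a number of a turn 1, either way. A call with a gripper value outside its range is refused whole. The fingers move at their own pace and stop on an object; "newtons" is the grip in N (left out, the last holds). Time passes only in rows, so rows that do not move let the fingers close, or fill a call up. It gives the time, the measured TCP pose, the force, the opening and the grip force at its end, in the units of the state.
- observe(): the state, without advancing time (a new reading comes with each control period).
- get_image(name): name is "scene" or "side" or "wrist"; returns the picture (384x512x3 uint8, blue, green, red); there is no depth.
- camera_info(name): a dict with "fx", "fy", "cx", "cy" (pixels), "k1" (the pictures are not rectified: a ray, as slopes to the right and down, at radius r is drawn at 1 + k1 r^2 times it, then the intrinsics apply), "world_to_cam" (4x4, takes a point from world to camera coordinates). Camera axes: x right, y down, z forward; pixel columns grow to the right and rows downward; lengths in m; the calibration is good to about 2 mm. A picture is of the moment at which its call begins: read the wrist's pose just before it. camera_info takes no time and is no camera call; for the wrist camera it gives the pose at the moment of the call.
- env.close_job(): hands the job in; it is judged then, once.
The state is a dict: "time_s": time; "q": joint angles; "qvel": joint speeds; "joint_efforts": joint torques, N m; "position": TCP position; "tool_rot": TCP orientation; "ft_force": force on the tool from outside, world axes, zero at the start; "wrist_torque": the same for the moment, N m; "grip_width": finger opening in m; "gripper_force": force on a finger pad.
Only numpy, scipy, OpenCV 4.12 (cv2) and the standard library are available. Lean on these libraries where they do the work, as an engineer would, in place of code of your own. Each camera call takes 0.05 s, during which the arm holds its last target. There are 200 camera calls.

## Task

Two wheel hubs lie on the bench, each with a castle nut on its upright axle end; one of them already has its split pin through it. On the other hub, tighten the castle nut (clockwise seen from above) only as far as the next slot that lines up with the cross hole in the axle, so that a split pin could go straight through, and let go of it. Leave the pinned hub alone.

Things in the scene. Friction and masses are not known exactly. Their poses are not given: they have to be found in the camera images.
- castle_nut_centre (a point): Steel castle nut on the hub WITHOUT split pin: hexagon 50 mm across flats (58 over corners), 37 to 62 mm above the bench; on it a round crown (49 mm dia, top at 76 mm) with six 11 mm slots, one over the middle of each flat. Point: on the axis, half-way up the hexagon, turning with the nut; z up, x out through the middle of one flat and slot (the others every 60 degrees).
- cross_hole (a point): Centre of the 4 mm cross hole in that hub's upright axle end (30 mm dia, top 85 mm above the bench), 69 mm up; x along the hole, z up. A dark groove across the axle's end face runs the same way. The hub is fixed: flange 100 mm dia, top at 12 mm, bolt heads to 19 mm; its neck under the nut (up to 48 mm dia) is narrower than the nut.
- castle_nut (a joint): Angle of that nut in rad, growing clockwise seen from above (tightening). At 0 a pair of slots lines up with the cross hole, as every 1.047 rad from there. It starts between -0.80 and -0.40, so 0 is the next slot. The nut turns stiffly (about 0.2 N m), does not rise or sink, and stays where it is left.
- pinned_hub: The finished hub, same shape and size, all fixed: its castle nut is lined up and a split pin (3.4 mm thick, 90 mm long, eye at one end, two bent tails at the other) lies level through slots and cross hole, 69 mm above the bench. Origin on the axle's axis at the bench top; pin along x, z up.

How it is judged (in metres and radians):
At the end, for the whole second after the job is handed in: The castle nut of the unpinned hub has been tightened to the next slot: a slot lies in line with the cross hole within about 10 degrees (joint between -0.18 and 0.18 rad), and the nut is at rest (value of joint castle_nut between -0.18 and 0.18 rad and velocity of joint castle_nut between -0.05 and 0.05 rad/s); the robot touches nothing.
It fails at once if the pinned hub is pressed or gripped (more than 3 N) (contact force between any of the fingers, the arm and pinned_hub above 3 N).
It also fails if it takes over 32 s, if anything falls off the work surface, if the arm or the gripper's body presses on something with over 40 N, if the wrist force passes 120 N, or if a joint passes its speed limit or range.

## Working session

There is one attempt and no reset: what is moved stays moved. The work goes in short steps, Python scripts to look and compute and a tool call to move; the robot and the scene stay as the last step left them, time stands still between calls to the robot, and variables do not carry over. Pictures are saved under pics/ and viewed, at most 10 in all, crops included, and the job is handed in when it is done.

Besides the shell and the picture viewer there is one more tool, called after "Call:" as name(argument=value, ...), one argument or row to a line, values as JSON. drive_tool: Moves the arm, as the interface text tells. Its arguments: {"type":"object","properties":{"offset":{"type":"array"},"turn":{"type":"array"},"hand":{"type":"array"},"newtons":{"type":"number"}},"required":["offset","turn","hand"]}

```bash
mkdir -p pics
cat > h.py <<'E'
import numpy as np, cv2
from rig import observe,get_image,camera_info,env
def ray(ci,u,v):
    x,y=(u-ci["cx"])/ci["fx"],(v-ci["cy"])/ci["fy"]
    a,b=x,y
    for _ in range(20):
        s=1+ci["k1"]*(a*a+b*b); a,b=x/s,y/s
    T=np.array(ci["world_to_cam"]); R=T[:3,:3]; c=-R.T@T[:3,3]
    return c,R.T@np.array([a,b,1])
def at(ci,u,v,z):
    c,d=ray(ci,u,v); return c+d*(z-c[2])/d[2]
E
python3 - <<'E'
from h import *
o=observe();print(o["time_s"],o["tool_rot"],o["grip_width"])
ims=[]
for n in("scene","wrist"):
    i=get_image(n);ims.append(i);cv2.imwrite(f"pics/{n}0.png",i);print(n,camera_info(n))
E
```

```text
0.0 [[ 9.15589826e-01  4.02113377e-01 -3.21087710e-04]
 [ 4.02113409e-01 -9.15588762e-01  1.42304185e-03]
 [ 2.78239864e-04 -1.43203631e-03 -9.99998936e-01]] 0.08528513286308977
scene {'fx': 368.6604395489752, 'fy': 368.6604395489752, 'cx': 250.34488041387928, 'cy': 189.4282210764735, 'k1': -0.09951054213365834, 'world_to_cam': array([[-0.70914842, -0.70471015, -0.02218361,  0.40099415],
       [-0.41476552,  0.44240791, -0.79513823,  0.2774062 ],
       [ 0.57015619, -0.55467003, -0.60602234,  0.6091815 ],
       [ 0.        ,  0.        ,  0.        ,  1.        ]])}
wrist {'fx': 345.14958375364915, 'fy': 345.14958375364915, 'cx': 255.4950296324226, 'cy': 195.58704956744893, 'k1': -0.016660345772605185, 'world_to_cam': array([[ 0.4014207 , -0.91589211, -0.00174762, -0.55011759],
       [-0.8782891 , -0.38547965,  0.28286694, -0.03535221],
       [-0.25974927, -0.11201373, -0.95915757,  0.37938938],
       [ 0.        ,  0.        ,  0.        ,  1.        ]])}
```

View pics/scene0.png

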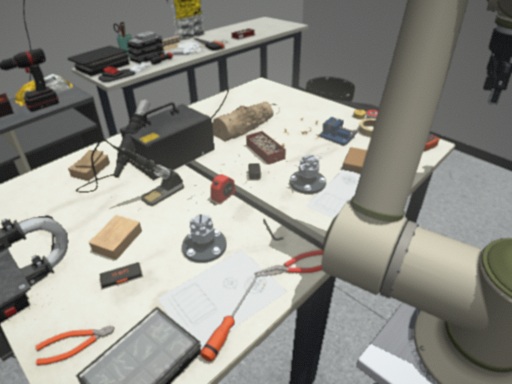

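View pics/wrist0.png

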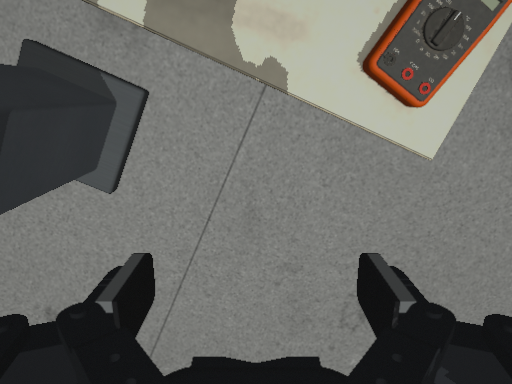

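The scene camera shows two hubs, with flanges at about (204,245) and (308,182). The wrist camera doesn't see either one. I'll locate both and enlarge them.

Run:
```python
from h import *
i=cv2.imread("pics/scene0.png");c=camera_info("scene")
for u,v in((204,245),(308,183)):print(at(c,u,v,.012))
for u,v in((201,220),(309,160)):print(at(c,u,v,.08))
a=cv2.resize(i[200:270,170:240],(400,400),interpolation=cv2.INTER_CUBIC)
b=cv2.resize(i[145:200,280:335],(400,400),interpolation=cv2.INTER_CUBIC)
cv2.imwrite("pics/z.png",np.hstack([a,b]))
```

```text
[0.53604762 0.17441568 0.012     ]
[ 0.51131354 -0.16502095  0.012     ]
[0.54104429 0.1696324  0.08      ]
[ 0.51781715 -0.1697649   0.08      ]
```

View pics/z.png

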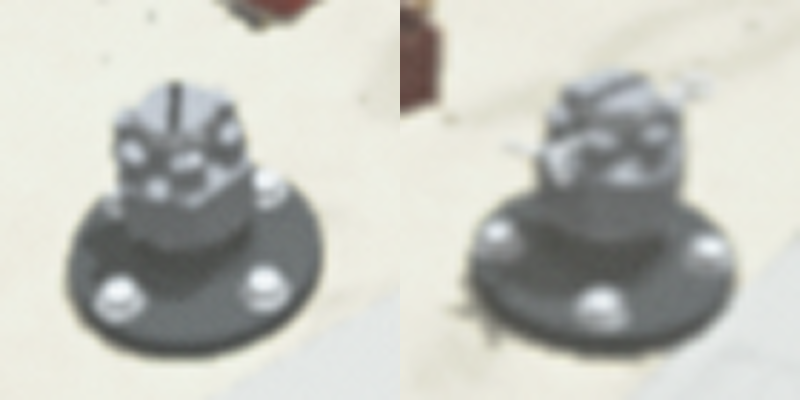

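The right hub at (0.515,-0.168) has the pin. My target is the left hub, at about (0.54,0.171). I'll move above it.

Call:
drive_tool(
  offset=[
    [0.8,-0.7,0],
    [0.9,-0.8,0],
    [0.9,-0.8,0],
    [0.9,-0.8,0],
    [0.9,-0.8,0],
    [0.9,-0.8,0],
    [0.9,-0.8,0],
    [0.9,-0.8,0],
    [0.9,-0.8,0],
    [0.9,-0.8,0],
  ],
  turn=[
    [0,0,0],
    [0,0,0],
    [0,0,0],
    [0,0,0],
    [0,0,0],
    [0,0,0],
    [0,0,0],
    [0,0,0],
    [0,0,0],
    [0,0,0],
  ],
  hand=[1,1,1,1,1,1,1,1,1,1],
)

```text
time_s: 1.35
position: [0.4204, -0.0695, 0.2312]
tool_rot: [[0.916, 0.402, -0.0], [0.402, -0.916, 0.0], [-0.0, -0.0, -1.0]]
ft_force: [-0.1, -0.7, 0.5]
grip_width: 0.0855
gripper_force: 0.0
```

Call:
drive_tool(
  offset=[
    [0.9,-0.8,0],
    [0.9,-0.8,0],
    [0.9,-0.8,0],
    [0.9,-0.8,0],
    [0.9,-0.8,0],
    [0.6,-0.5,0],
    [0,0,0],
    [0,0,0],
    [0,0,0],
    [0,0,0],
  ],
  turn=[
    [0,0,0],
    [0,0,0],
    [0,0,0],
    [0,0,0],
    [0,0,0],
    [0,0,0],
    [0,0,0],
    [0,0,0],
    [0,0,0],
    [0,0,0],
  ],
  hand=[1,1,1,1,1,1,1,1,1,1],
)

```text
time_s: 2.6
position: [0.5343, 0.1751, 0.2315]
tool_rot: [[0.916, 0.401, 0.0], [0.401, -0.916, 0.0], [0.0, 0.0, -1.0]]
ft_force: [0.4, 0.5, 0.3]
grip_width: 0.0854
gripper_force: 0.0
```

Run:
```python
from h import *
import pickle
o=observe();print(o["time_s"],o["position"],o["q"]);c=camera_info("wrist")
i=get_image("wrist");cv2.imwrite("pics/w1.png",i);pickle.dump(c,open("c1.pkl","wb"))
T=np.array(c["world_to_cam"])
for z in(.012,.085):
    p=T[:3,:3]@[.54,.171,z]+T[:3,3];u,v=c["fx"]*p[0]/p[2]+c["cx"],c["fy"]*p[1]/p[2]+c["cy"];print(u,v)
x,y=int(np.clip(u-100,0,312)),int(np.clip(v-75,0,234));print(x,y)
cv2.imwrite("pics/w1z.png",cv2.resize(i[y:y+150,x:x+200],(800,600),interpolation=cv2.INTER_CUBIC))
```

```text
2.6 [0.53433274 0.17506856 0.23153433] [6.07871471e+00 2.30367235e+01 7.23258453e+01 2.73283719e-04
 8.46262608e+01 7.24280688e+01]
260.4785630288978 161.89173132141255
261.6226596885299 177.97994378917844
161 102
```

View pics/w1z.png

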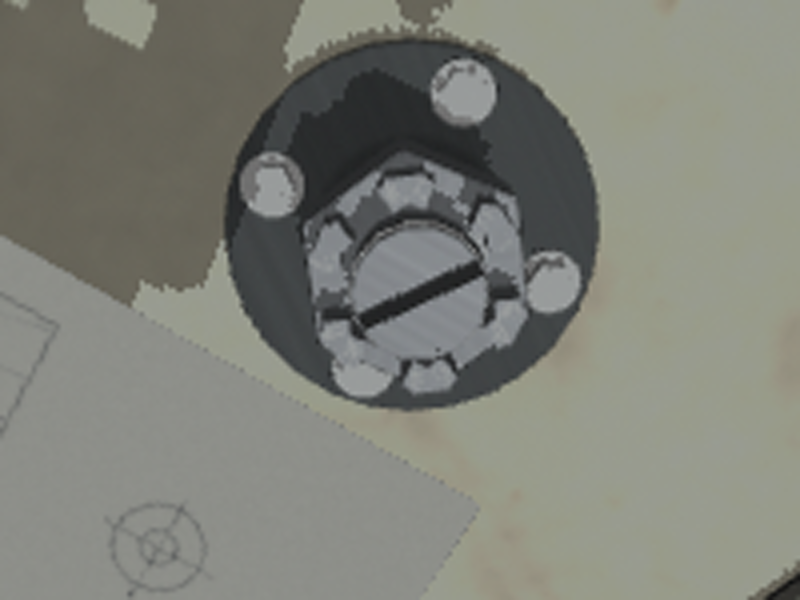

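The close-up shows the unpinned hub. In the crop, the axle centre is at (421,290) and the groove runs (362,322)–(480,268). The slots are at about (337,300) and (507,282), and hexagon corners at (405,150), (303,228) and (517,190). Now I'll compute the angles.

Run:
```python
from h import *
import pickle
c=pickle.load(open("c1.pkl","rb"))
P=lambda u,v,z:at(c,161+(u+.5)/4-.5,102+(v+.5)/4-.5,z)[:2]
an=lambda d:np.degrees(np.arctan2(d[1],d[0]))
print("axle",P(421,290,.085),"flange",P(412,224,.012))
print("groove",an(P(480,268,.085)-P(362,322,.085)))
ctr=P(421,290,.085)
S=[(337,300),(365,218),(455,212),(507,282),(478,358),(388,365)]
for k in S:
    d=P(*k,.070)-ctr;print("slot",an(d),np.linalg.norm(d),an(d)%60)
for k in [(407,187),(330,245),(495,230),(345,345),(505,325),(430,377)]:
    d=P(*k,.076)-ctr;print("tooth",an(d),np.linalg.norm(d),(an(d)-30)%60)
for k in [(405,150),(303,228),(517,190)]:
    d=P(*k,.060)-ctr;print("corner",an(d),np.linalg.norm(d),(an(d)-30)%60)
o=observe();print("tool x",an(o["tool_rot"][:,0]),"y",an(o["tool_rot"][:,1]))
```

```text
axle [0.54456042 0.16903704] flange [0.54552751 0.16980065]
groove -41.16692332429396
slot 130.86795439137325 0.019354438099066947 10.867954391373246
slot 66.72946470796829 0.017714220234630693 6.72946470796829
slot -5.177157143639603 0.016287418128825344 54.822842856360396
slot -70.9680844020425 0.019843776746577807 49.03191559795749
slot -121.24032587829697 0.023647982551183166 58.75967412170303
slot -174.6916531635126 0.0221203795136594 5.308346836487402
tooth 31.688210199571827 0.02094875206090262 1.6882101995718273
tooth 91.4736674558594 0.021284532742055405 1.473667455859399
tooth -31.553449493255897 0.019857884127114728 58.4465505067441
tooth 155.023632837469 0.022126883730583614 5.023632837468995
tooth -94.17701083451017 0.021504899650007615 55.82298916548983
tooth -150.01757160638618 0.022225746113821655 59.982428393613816
corner 30.29437619791693 0.026879385478212416 0.2943761979169288
corner 95.08952108000105 0.027911519230473907 5.089521080001049
corner -28.244375522677284 0.02854293500257501 1.755624477322712
tool x 23.65786643267153 y -66.34213540364598
```

Call:
drive_tool(
  offset=[
    [0,0,0],
    [0,0,0],
    [0.16,0.26,0.55],
    [0,0,0.8],
    [0,0,0.8],
    [0,0,0.8],
    [0,0,0.8],
    [0,0,0.8],
    [0,0,0.5],
    [0,0,0],
  ],
  turn=[
    [0,0,-0.6],
    [0,0,-0.53],
    [0,0,0],
    [0,0,0],
    [0,0,0],
    [0,0,0],
    [0,0,0],
    [0,0,0],
    [0,0,0],
    [0,0,0],
  ],
  hand=[1,1,1,1,1,1,1,1,1,1],
)

```text
time_s: 3.9
position: [0.5446, 0.1697, 0.0283]
tool_rot: [[0.862, 0.507, -0.003], [0.507, -0.862, -0.0], [-0.002, -0.001, -1.0]]
ft_force: [-0.3, -0.0, -0.1]
grip_width: 0.0855
gripper_force: 0.0
```

Call:
drive_tool(
  offset=[
    [0,0,0],
    [0,0,0],
    [0,0,0],
    [0,0,0],
    [0,0,0],
    [0,0,0],
    [0,0,0],
    [0,0,0],
    [0,0,0],
    [0,0,0],
  ],
  turn=[
    [0,0,0],
    [0,0,0],
    [0,0,0],
    [0,0,0],
    [0,0,0],
    [0,0,0],
    [0,0,0],
    [0,0,0],
    [0,0,0],
    [0,0,0],
  ],
  hand=[0.75,0.6,0.5,0.4,0.3,0.3,0.3,0.3,0.3,0.3],
  newtons=50,
)

```text
time_s: 5.15
position: [0.5452, 0.171, 0.0307]
tool_rot: [[0.862, 0.507, 0.001], [0.507, -0.862, 0.002], [0.002, -0.001, -1.0]]
ft_force: [-3.4, 3.3, 7.1]
grip_width: 0.0493
gripper_force: 52.3
```

Run:
```python
from h import *
o=observe();print(o["time_s"],o["position"],o["ft_force"],o["wrist_torque"],o["grip_width"],o["gripper_force"],np.degrees(np.arctan2(o["tool_rot"][1][1],o["tool_rot"][0][1])))
```

```text
5.15 [0.54516758 0.17099596 0.0307033 ] [-3.41627414  3.29529626  7.05627391] [ 0.80348866  0.62943558 -0.07186958] 0.049317283425973066 52.34875821741298 -59.51637079071359
```

The opening reads 49.3 mm, so the pads are seated on the flats. Now I'll turn about 41.5° clockwise.

Call:
drive_tool(
  offset=[
    [0,0,0],
    [0,0,0],
    [0,0,0],
    [0,0,0],
    [0,0,0],
    [0,0,0],
    [0,0,0],
    [0,0,0],
    [0,0,0],
    [0,0,0],
  ],
  turn=[
    [0,0,0.4],
    [0,0,0.4],
    [0,0,0.4],
    [0,0,0.4],
    [0,0,0.4],
    [0,0,0.4],
    [0,0,0.4],
    [0,0,0.4],
    [0,0,0.4],
    [0,0,0.4],
  ],
  hand=[0.3,0.3,0.3,0.3,0.3,0.3,0.3,0.3,0.3,0.3],
)

```text
time_s: 6.4
position: [0.5457, 0.1696, 0.0307]
tool_rot: [[0.994, 0.112, 0.002], [0.112, -0.994, -0.001], [0.002, 0.001, -1.0]]
ft_force: [-1.8, -4.3, 6.5]
grip_width: 0.0494
gripper_force: 52.3
```

Call:
drive_tool(
  offset=[
    [0,0,0],
    [0,0,0],
    [0,0,0],
    [0,0,0],
    [0,0,0],
    [0,0,0],
    [0,0,0],
    [0,0,0],
    [0,0,0],
    [0,0,0],
  ],
  turn=[
    [0,0,0.4],
    [0,0,0.4],
    [0,0,0.4],
    [0,0,0.4],
    [0,0,0.4],
    [0,0,0.4],
    [0,0,0.3],
    [0,0,0.2],
    [0,0,0],
    [0,0,0],
  ],
  hand=[0.3,0.3,0.3,0.3,0.3,0.3,0.3,0.3,0.3,0.3],
)

```text
time_s: 7.65
position: [0.5456, 0.1686, 0.0307]
tool_rot: [[0.982, -0.19, 0.001], [-0.19, -0.982, -0.002], [0.002, 0.002, -1.0]]
ft_force: [-2.5, -9.6, 6.6]
grip_width: 0.0496
gripper_force: 52.4
```

Run:
```python
from h import *
o=observe();print(o["time_s"],o["position"],o["ft_force"],o["wrist_torque"],o["grip_width"],o["gripper_force"],np.degrees(np.arctan2(o["tool_rot"][1][1],o["tool_rot"][0][1])))
```

```text
7.65 [0.54562809 0.16858292 0.03072908] [-2.49691702 -9.56234299  6.57038115] [-1.17876534  0.38012877 -0.19751914] 0.049552492090147386 52.37851519952528 -100.93819427581873
```

Tool yaw is now −100.9°, which puts a slot at about −40.9°, next to the groove at −41.2°. I'll open the gripper, go up and check.

Call:
drive_tool(
  offset=[
    [0,0,0],
    [0,0,0],
    [0,0,0],
    [0,0,0],
    [0,0,0],
    [0,0,0],
    [0,0,0],
    [0,0,0],
    [0,0,0],
    [0,0,0],
  ],
  turn=[
    [0,0,0],
    [0,0,0],
    [0,0,0],
    [0,0,0],
    [0,0,0],
    [0,0,0],
    [0,0,0],
    [0,0,0],
    [0,0,0],
    [0,0,0],
  ],
  hand=[0.65,0.75,0.85,0.95,1,1,1,1,1,1],
)

```text
time_s: 8.9
position: [0.5453, 0.17, 0.0293]
tool_rot: [[0.982, -0.189, 0.0], [-0.189, -0.982, 0.0], [0.0, -0.0, -1.0]]
ft_force: [0.1, 0.0, -0.3]
grip_width: 0.0855
gripper_force: 0.0
```

Call:
drive_tool(
  offset=[
    [0,0,-0.3],
    [0,0,-0.6],
    [0,0,-0.8],
    [0,0,-0.8],
    [0,0,-0.8],
    [0,0,-0.8],
    [0,0,-0.6],
    [0,0,-0.3],
    [0,0,0],
    [0,0,0],
  ],
  turn=[
    [0,0,0],
    [0,0,0],
    [0,0,0],
    [0,0,0],
    [0,0,0],
    [0,0,0],
    [0,0,0],
    [0,0,0],
    [0,0,0],
    [0,0,0],
  ],
  hand=[1,1,1,1,1,1,1,1,1,1],
)

```text
time_s: 10.15
position: [0.5448, 0.17, 0.2283]
tool_rot: [[0.982, -0.189, -0.002], [-0.189, -0.982, -0.0], [-0.002, 0.0, -1.0]]
ft_force: [0.4, 0.3, -0.5]
grip_width: 0.0851
gripper_force: 0.0
```

Run:
```python
from h import *
c=camera_info("wrist");i=get_image("wrist");T=np.array(c["world_to_cam"])
p=T[:3,:3]@[.545,.1693,.08]+T[:3,3];u,v=c["fx"]*p[0]/p[2]+c["cx"],c["fy"]*p[1]/p[2]+c["cy"]
x,y=int(u-60),int(v-45);print(x,y)
cv2.imwrite("pics/w2.png",cv2.resize(i[y:y+90,x:x+120],(800,600),interpolation=cv2.INTER_CUBIC))
```

```text
196 136
```

View pics/w2.png

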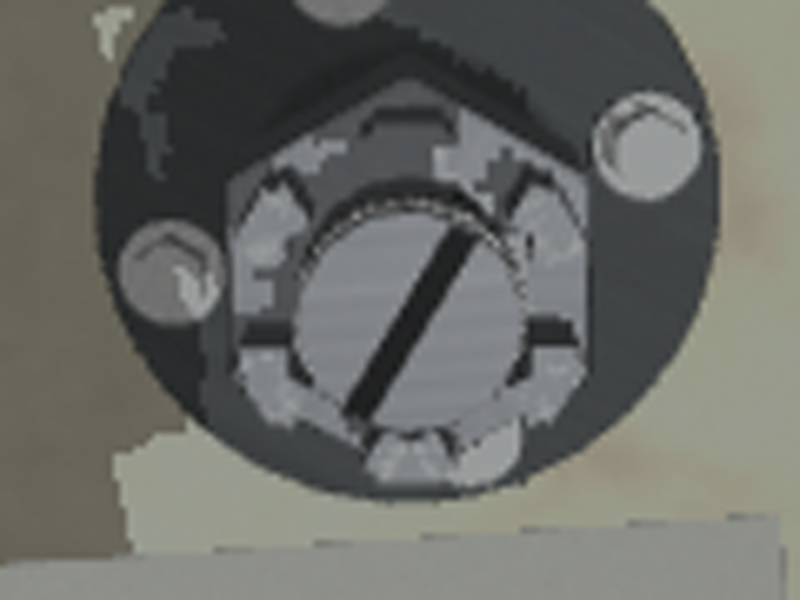

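The groove runs from (355,415) to (465,230), which is about 59° above horizontal. The slots lie at (265,330) and (555,330), so they are level and the next pair is at 60°. They line up within about 1°, and the arm is clear, so I'll hand in.

```bash
python3 -c "
from h import *
print(env.close_job())"
```

```text
the job is handed in; nothing more can be done
None
```

I tightened the unpinned hub's castle nut about 41° clockwise to the next slot; the last picture shows it in line with the cross hole within about 1°. I let go of the nut, never went near the pinned hub and handed the job in at about 10 s; no verdict came back.

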